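# Load a fresh drying cartridge and hold the keyed cap home

## Task

Load the purge-air dryer: take the blue (fresh) cartridge out of the white rack and drop it end-down into the bore of the blue housing, leaving the two pink (spent) ones standing in the rack. Then put the black knurled cap over the housing's neck, turn it until the keyways hidden inside it drop over the neck's pins, and push it down fully home against the spring under the cartridge. Finish holding it pushed home for the leak check, without letting go, and leave the things around undisturbed.

Things in the scene. Friction and masses are not known exactly. Their poses are not given: they have to be found in the camera images.
- housing: Dryer housing, fixed: aluminium foot plate 90 x 70 x 10 mm, on it a blue round body, 58 mm diameter, whose flat top (the shoulder) is 60 mm above the bench. A brass hose barb on each side along its y axis, 55 mm out, 30 mm up. On the shoulder an aluminium neck, 32 mm outside diameter, 60 to 86 mm above the bench, with a bevelled rim. Origin: centre of the underside, z up.
- neck_top (a point): Centre of the neck's mouth, 86 mm above the bench, on the upright axis of the bore. The bore is 19 mm wide with a mouth bevelled to 24 mm, and goes down to the spring seat, 22.5 mm above the bench. A cartridge standing on the seat sticks out 16.5 mm above the neck (top 102.5 mm above the bench).
- pins (a point): Point on the neck's axis, 70.5 mm above the bench, level with the tops of three steel pins, 5 mm thick and 120 degrees apart, that stick out 4 mm from the neck. How the pins are clocked is not known: it differs every time and has nothing to do with the housing's own yaw, nor with this point's axes.
- seat (a joint): How far the spring seat at the bottom of the bore is pressed down, in m: 0 at rest, about 0.0085 with the cap fully home on a cartridge (0.0115 is the stop). The spring pushes up with 3 N at first and 7 N with the cap home, so a cap that is let go rises again by about 8 mm.
- cap_mid (a point): Black knurled cap with a bright band round its lower edge, loose, open end down on the bench, 50 mm diameter, 56 mm high, about 100 g. This point: on its axis half-way up (28 mm above the lower edge), z up. The upper 22 mm are solid, the place to grip. Stopped on the pins, this point is 98.5 mm above the bench, and the cap stays there if let go and turns freely; fully home it is 88 mm.
- cap_edge (a point): Centre of the cap's lower edge. From here up the skirt is hollow, 34 mm deep, bore 34.4 mm, with three straight keyways 120 degrees apart inside it, out of sight. With the keyways over the pins (within about 5 degrees) the cap goes 10.5 mm further down: 2 mm freely, then against the spring. A fit lies within 60 degrees one way or the other of any clocking.
- rack: White plastic rack block, fixed, 150 x 50 x 44 mm, origin at the centre of its underside, long side along its x axis. Three upright holes, 18 mm wide, in a row along its x axis at -50, 0 and +50 mm from the centre; their floors are 8 mm above the bench. One cartridge stands in each, in any order.
- cart_blue_mid (a point): Fresh cartridge: a rod 16 mm in diameter and 80 mm long, dark blue with white ends, bevelled at the foot, 30 g, loose, standing upright in a rack hole. This point is its centre, half-way up (40 mm from either end), z along the rod. The upper 44 mm stand out of the rack.
- cart_pink_1_mid (a point): Spent cartridge, pink with white ends, the same size; its centre. Stays in the rack.
- cart_pink_2_mid (a point): The other spent cartridge, pink with white ends, the same size; its centre. Stays in the rack.
- screwdriver_black: Small black screwdriver lying on the bench, 134 mm; leave alone.
- timer: White bench timer, 62 x 66 x 17 mm, lying on its back; leave alone.
- beaker_small: Small glass beaker, 71 mm high; leave alone.
- crucible_c: White porcelain crucible, 34 mm wide, 30 mm high; leave alone.
There are look-alikes about, which are no part of the job. What is shaped like the part that bears cap_mid but green is not meant. Leave any orange look-alike of the part that bears cart_blue_mid alone.

How it is judged:
By the outcome, as a careful person would: the job done as asked, in the order asked, and still so for the second after the job is handed in, while the arm keeps its last pose, push and grip.
It also fails if it takes over 72 s, if anything falls off the work surface, if the arm or the gripper's body presses on something with over 40 N, if the wrist force passes 120 N, or if a joint passes its speed limit or range.

## Robot

A 6-joint arm with a two-finger parallel gripper is mounted at the origin on a cart in front of the work surface, level with it; the furniture and walls round the work are solid. World frame = base frame: x ahead of the robot, y to its left, z up, the work surface at z = 0. Lengths are in m, angles in degrees, forces in N, time in s.
With the tool pointing down it reaches from about 0.375 to 0.9 m from the base axis. Payload 3.1 kg.
Tool frame: the origin (TCP) lies on the centre line of the jaws, within the pads' length; the fingertips stand 25 mm ahead of it and the grasp point (between the pads) lies 6 mm ahead of it; z points along the fingers, y is the line along which they close (so a half turn about z gives the same grasp; the last joint's range is limited). The gripper opens to 87 mm and grips with 3 to 60 N. Pads are 19 mm wide; open, the fingers measure 117 mm over their backs; the gripper's body (75 mm by 190 mm) begins 51 mm behind the grasp point.
Start: joints at [-75.029, 30.224, 82.088, -0, 67.689, -10.227], TCP at [0.266, -0.565, 0.222] pointing down, gripper open.
Joint ranges: [-176.69, 176.69], [-43.24, 126.21], [12.49, 139.97], [-82, 262], [0, 151.66], [-163.58, 163.58]. Speed limits (degrees/s): [159.86, 159.86, 180, 180, 180, 180].

## Interface

Orientations are given as a 3x3 rotation matrix whose columns are the frame's x, y, z axes.
In Python, from rig import * gives the robot as it stands.
- The arm moves only by the tool step_arm, never from a script. Its argument "steps" is a list of rows, each a list of 7 numbers: the shift along the tool's x, y, z normalised to -1 to 1, where 1 is 0.3 m, then the turn, a rotation vector about the tool's x, y, z normalised to -1 to 1, where 1 is 45 degrees, then the gripper's target within -1 to 1 (shut at 1, half-way at 0, fully open at -1). A call has 1 to 8 rows; each row is the pose to reach, as a shift and turn from the pose commanded when the call began, along the tool's axes at that moment; what a row does not reach only later rows make up. A row lasts 1/12 s, in which the tool goes at most 41.7 mm and 7.16 degrees, less where a joint would pass 70% of its speed; a pose out of reach is approached as far as the arm can. A call with a number of a shift or a turn outside -1 to 1 is refused whole. A call with a gripper value outside its range is refused whole. The fingers move at their own pace and stop on an object; the grip force is fixed at half the most. Time passes only in rows, so rows that repeat a pose let the fingers close. It gives the time, the measured TCP pose, the force, the opening and the grip force at its end, in the units of the state.
- read_state(): the state, without advancing time (a new reading comes with each control period).
- capture(name): name is "scene" or "side" or "wrist"; returns a dict with "image" (480x640x3 uint8, red, green, blue), "vertical_fov" (degrees; the focal length in pixels is half the picture's height over the tangent of half this angle, whatever the lens; pixels are square), "cx", "cy" (the principal point, pixels), "world_from_camera" (4x4, takes a point from camera to world coordinates); the wrist camera has in their place "T_tool_cam" (4x4, takes a point from camera to tool coordinates, whose origin is the TCP and whose axes are the flange's). Camera axes: x right, y down, z forward; pixel columns grow to the right and rows downward; lengths in m; the calibration is good to about 2 mm. A picture is of the moment at which its call begins: read the wrist's pose just before it. There is no depth.
- hand_in(): hands the job in; it is judged then, once.
The state is a dict: "time_s": time; "joint_positions": joint angles; "qvel": joint speeds; "tau": joint torques, N m; "position": TCP position; "tcp_rot": TCP orientation; "force": force on the tool from outside, world axes, zero at the start; "moment": the same for the moment, N m; "opening": opening from 0.0 (shut) to 1.0 (fully open); "grasp_force": force on a finger pad.
Only numpy, scipy, OpenCV 4.12 (cv2) and the standard library are available. Lean on these libraries where they do the work, as an engineer would, in place of code of your own. Each camera call takes 0.05 s, during which the arm holds its last target. There are 200 camera calls.

## Working session

There is one attempt and no reset: what is moved stays moved. The work goes in short steps, Python scripts to look and compute and a tool call to move; the robot and the scene stay as the last step left them, time stands still between calls to the robot, and variables do not carry over. Pictures are saved under pics/ and viewed, at most 10 in all, crops included, and the job is handed in when it is done.

Besides the shell and the picture viewer there is one more tool, called after "Call:" by a JSON object that holds its "name" and its "arguments", one argument or row to a line. step_arm: Moves the arm, as the interface text tells. Scaled input: -1 to 1 covers 0.3 m each way for a shift and 45 degrees each way for a turn. Its arguments: {"type":"object","properties":{"steps":{"type":"array"}},"required":["steps"]}

```bash
mkdir -p pics; cat > h.py <<'E'
from rig import *
import numpy as np, cv2
def grab(n,save=None):
    s=read_state(); c=capture(n); im=c["image"]
    f=240/np.tan(np.radians(c["vertical_fov"])/2)
    if n=="wrist":
        T=np.eye(4); T[:3,:3]=np.array(s["tcp_rot"]); T[:3,3]=s["position"]; W=T@np.array(c["T_tool_cam"])
    else: W=np.array(c["world_from_camera"])
    if save: cv2.imwrite("pics/"+save,im[:,:,::-1])
    return dict(im=im,f=f,cx=c["cx"],cy=c["cy"],W=W)
def ray(c,u,v):
    d=c["W"][:3,:3]@np.array([(u-c["cx"])/c["f"],(v-c["cy"])/c["f"],1]); return c["W"][:3,3],d/np.linalg.norm(d)
def plane(c,u,v,z):
    o,d=ray(c,u,v); return o+d*(z-o[2])/d[2]
def proj(c,p):
    q=np.linalg.inv(c["W"])@np.append(p,1); return q[0]/q[2]*c["f"]+c["cx"],q[1]/q[2]*c["f"]+c["cy"]
def tri(c1,a,c2,b):
    o1,d1=ray(c1,*a);o2,d2=ray(c2,*b)
    t=np.linalg.lstsq(np.c_[d1,-d2],o2-o1,rcond=None)[0]
    return (o1+t[0]*d1+o2+t[1]*d2)/2,np.linalg.norm(o1+t[0]*d1-o2-t[1]*d2)
def blobs(c,lo,hi,mn=40):
    h=cv2.cvtColor(c["im"],cv2.COLOR_RGB2HSV); m=cv2.inRange(h,np.array(lo),np.array(hi))
    n,l,s,ce=cv2.connectedComponentsWithStats(m)
    return [(s[i].tolist(),ce[i].round(1).tolist()) for i in range(1,n) if s[i][4]>mn]
E
python3 - <<'E'
from h import *
for n in ("scene","side"):
    c=grab(n,n+"0.png"); print(n,c["W"].round(3).tolist(),c["f"],c["cx"],c["cy"])
a=cv2.imread("pics/scene0.png");b=cv2.imread("pics/side0.png")
E
```

```text
scene [[-0.788, -0.315, 0.529, 0.052], [-0.616, 0.427, -0.663, 0.518], [-0.017, -0.848, -0.53, 0.545], [0.0, 0.0, 0.0, 1.0]] 451.2413417855884 321.9008109351352 246.42694178323782
side [[0.978, -0.085, 0.188, 0.329], [-0.206, -0.463, 0.862, -0.944], [0.014, -0.882, -0.471, 0.549], [0.0, 0.0, 0.0, 1.0]] 521.941860001189 318.33347859256014 235.7368498155565
```

View pics/scene0.png

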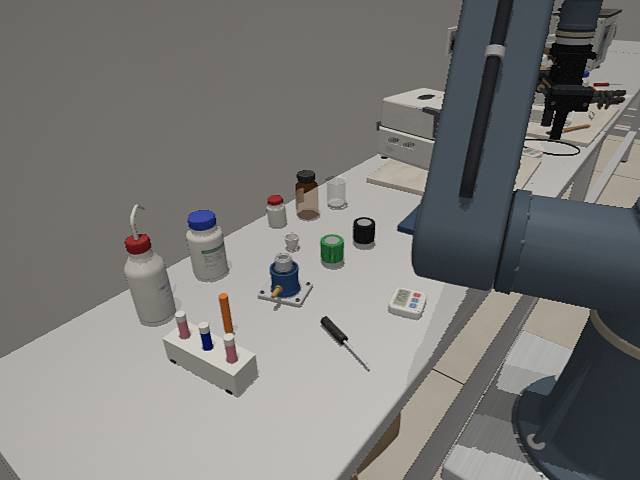

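View pics/side0.png

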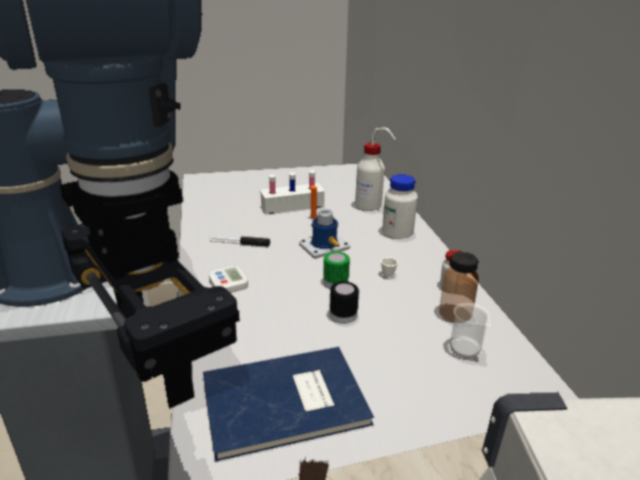

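The scene view shows the rack with pink (183,325), blue (206,337) and pink (231,348) cartridges. The orange look-alike rod stands at (226,313), the black cap is at (364,231), the green look-alike cap at (332,249) and the housing neck at (284,262). The side view shows blue (292,183), orange (313,203), black cap (344,300), green cap (336,267) and neck (324,216).
Candidates: for the cartridge, blue (206,337), pink (183,325)/(231,348) or orange (226,313), so I choose blue. For the cap, black (364,231) or green (332,249), and the black bottle lid at (306,176) could also be mistaken for it, so I choose black.

```bash
python3 - <<'E'
from h import *
c=grab("scene");s=grab("side")
for n,k in(("scene",c),("side",s)):
    print(n,"blue",blobs(k,(108,150,40),(128,255,255),20)); print("pink",blobs(k,(160,60,60),(178,255,255),15)); print("black",[b for b in blobs(k,(0,0,0),(179,255,45),150) if 80<b[1][1]<330 and 230<b[1][0]<410]);print("orange",blobs(k,(6,180,100),(14,255,255),40))
a=c["im"][190:390,150:390];b=s["im"][160:330,230:420]
a=cv2.resize(a,(480,400),interpolation=3);b=cv2.resize(b,(447,400)) [:, :320]
cv2.imwrite("pics/crop.png",np.hstack([a,b])[:,:,::-1])
E
```

```text
scene blue [([583, 71, 6, 6, 24], [585.4, 73.8]), ([188, 210, 28, 20, 451], [201.5, 219.7]), ([281, 283, 11, 13, 31], [285.8, 288.8]), ([201, 332, 12, 18, 149], [206.5, 341.2])]
pink [([177, 321, 13, 18, 151], [183.4, 329.9]), ([225, 344, 12, 19, 162], [230.9, 353.6])]
black [([353, 218, 22, 26, 413], [363.7, 232.2])]
orange [([219, 293, 13, 40, 283], [225.3, 312.1])]
side blue [([391, 175, 24, 16, 312], [402.2, 182.1]), ([291, 180, 3, 10, 28], [292.0, 184.8]), ([313, 223, 23, 25, 354], [322.6, 235.0])]
pink [([309, 177, 6, 8, 34], [311.4, 180.3]), ([270, 181, 5, 13, 60], [272.0, 186.9])]
black [([331, 281, 27, 36, 620], [343.2, 302.8])]
orange [([311, 186, 6, 32, 125], [313.4, 200.7])]
```

View pics/crop.png

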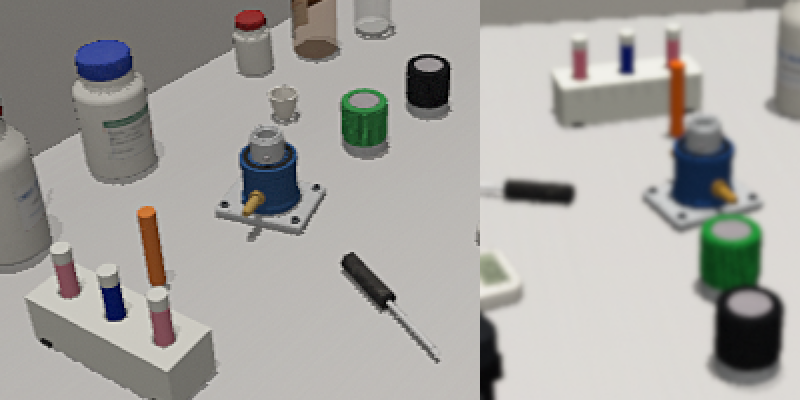

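The crop confirms it: the blue rod with a white end stands in the rack's middle hole between the two pinks. The black cap's top disc is at scene (364.5,222.5) / side (345.6,288.8), and the neck mouth is at scene (284,258) / side (324.8,211.8).

```bash
python3 - <<'E'
from h import *
c=grab("scene");s=grab("side")
P=lambda n,a,b,z:print(n,[x.round(4) if hasattr(x,'round') else x for x in tri(c,a,s,b)],plane(c,*a,z)[:2].round(4),plane(s,*b,z)[:2].round(4))
P("blue",(206.5,341.2),(292,184.8),.06)
P("pinkA",(183.4,329.9),(311.4,181),.06)
P("pinkB",(230.9,353.6),(272,186.9),.06)
P("orange",(225.3,312.1),(313.4,200.7),.04)
P("captop",(364.5,222.5),(345.6,288.8),.056)
P("green",(332,240),(336,258),.056)
P("neck",(284,258),(324.8,211.8),.086)
print(read_state()["tcp_rot"],capture("wrist")["T_tool_cam"])
E
```

```text
blue [array([0.5164, 0.2288, 0.0552]), np.float64(0.0031)] [0.5097 0.232 ] [0.5161 0.2198]
pinkA [array([0.5653, 0.2355, 0.0579]), np.float64(0.0058)] [0.5589 0.2375] [0.5673 0.2356]
pinkB [array([0.4664, 0.224 , 0.0553]), np.float64(0.0032)] [0.4604 0.2272] [0.4667 0.2153]
orange [array([0.5562, 0.156 , 0.0427]), np.float64(0.0006)] [0.5585 0.1541] [0.5577 0.1622]
captop [array([ 0.5313, -0.2341,  0.0532]), np.float64(0.0046)] [ 0.5254 -0.2282] [ 0.5325 -0.2359]
green [array([ 0.5417, -0.1291,  0.0532]), np.float64(0.0004)] [ 0.5385 -0.1252] [ 0.5407 -0.1335]
neck [array([0.5497, 0.0115, 0.0808]), np.float64(0.0037)] [0.5415 0.0181] [0.5492 0.0036]
[[ 9.04828101e-01  4.25777019e-01 -1.93128907e-04]
 [ 4.25777047e-01 -9.04827847e-01  6.88925207e-04]
 [ 1.18580108e-04 -7.05588742e-04 -9.99999744e-01]] [[-3.51924231e-04 -9.59239300e-01 -2.82594837e-01  7.69662148e-02]
 [ 9.99999556e-01 -9.06336567e-05 -9.37684186e-04 -5.24321246e-04]
 [ 8.73850918e-04 -2.82595042e-01  9.59238906e-01 -1.63432026e-01]
 [ 0.00000000e+00  0.00000000e+00  0.00000000e+00  1.00000000e+00]]
```

Call:
{"name": "step_arm", "arguments": {
  "steps": [
    [0.63,-0.68,0,0,0,0,-1],
    [0.63,-0.68,0,0,0,0,-1],
    [0.63,-0.68,0,0,0,0,-1],
    [0.63,-0.68,0,0,0,0,-1],
    [0.63,-0.68,0,0,0,0,-1],
    [0.63,-0.68,0,0,0,0,-1],
    [0.63,-0.68,0,0,0,0,-1],
    [0.63,-0.68,0,0,0,0,-1]
  ]
}}

```text
time_s: 1.02
position: [0.3501, -0.294, 0.2218]
tcp_rot: [[0.903, 0.43, -0.002], [0.43, -0.903, 0.005], [0.001, -0.005, -1.0]]
force: [-1.1, 0.3, -0.0]
opening: 1.002
grasp_force: 0.0
```

Call:
{"name": "step_arm", "arguments": {
  "steps": [
    [0.63,-0.68,0,0,0,0,-1],
    [0.63,-0.68,0,0,0,0,-1],
    [0.63,-0.68,0,0,0,0,-1],
    [0.63,-0.68,0,0,0,0,-1],
    [0.63,-0.68,0,0,0,0,-1],
    [0.63,-0.68,0,0,0,0,-1],
    [0.63,-0.68,0,0,0,0,-1],
    [0.63,-0.68,0,0,0,0,-1]
  ]
}}

```text
time_s: 1.68
position: [0.4355, -0.0316, 0.2222]
tcp_rot: [[0.902, 0.431, 0.001], [0.431, -0.902, 0.001], [0.002, -0.001, -1.0]]
force: [-0.2, -0.9, 0.6]
opening: 0.999
grasp_force: 0.0
```

Call:
{"name": "step_arm", "arguments": {
  "steps": [
    [0.5,-0.6,0,0,0,0.1,-1],
    [0.5,-0.6,0,0,0,0.2,-1],
    [0.5,-0.6,0,0,0,0.41,-1],
    [0.5,-0.6,0,0,0,0.41,-1],
    [0.5,-0.6,0,0,0,0.41,-1],
    [0.5,-0.6,0,0,0,0.41,-1],
    [0.5,-0.6,0,0,0,0.41,-1],
    [0.5,-0.6,0,0,0,0.41,-1]
  ]
}}

```text
time_s: 2.35
position: [0.4943, 0.1917, 0.2218]
tcp_rot: [[0.993, 0.12, 0.001], [0.12, -0.993, -0.001], [0.0, 0.001, -1.0]]
force: [-0.1, -1.1, 0.2]
opening: 1.001
grasp_force: 0.0
```

```bash
python3 - <<'E'
from h import *
s=read_state();print(s["time_s"],np.round(s["position"],4),np.round(s["tcp_rot"],3).tolist(),np.round(s["joint_positions"],1),np.round(s["force"],1))
c=grab("wrist","w1.png")
print(c["W"].round(3).tolist(),c["f"])
print("blue",[(b,plane(c,*b[1],.06)[:2].round(4)) for b in blobs(c,(108,150,40),(128,255,255),60)]); print("pink",[(b,plane(c,*b[1],.06)[:2].round(4)) for b in blobs(c,(160,60,60),(178,255,255),60)])
print([np.round(proj(c,p),0).tolist() for p in ([.516,.229,.088],[.5653,.2355,.088],[.55,.0115,.086])])
E
```

```text
2.35 [0.4943 0.1917 0.2218] [[0.993, 0.12, 0.001], [0.12, -0.993, -0.001], [0.0, 0.001, -1.0]] [ 9.1 22.9 95.7 -0.1 61.3 92.3] [-0.1 -1.1  0.2]
[[0.12, -0.952, -0.28, 0.57], [-0.993, -0.115, -0.034, 0.201], [0.0, 0.282, -0.959, 0.385], [0.0, 0.0, 0.0, 1.0]] 377.53681790561865
blue []
pink [(([281, 226, 16, 16, 162], [289.0, 232.7]), array([0.4726, 0.2209]))]
[[281.0, 189.0], [278.0, 124.0], [558.0, 179.0]]
```

View pics/w1.png

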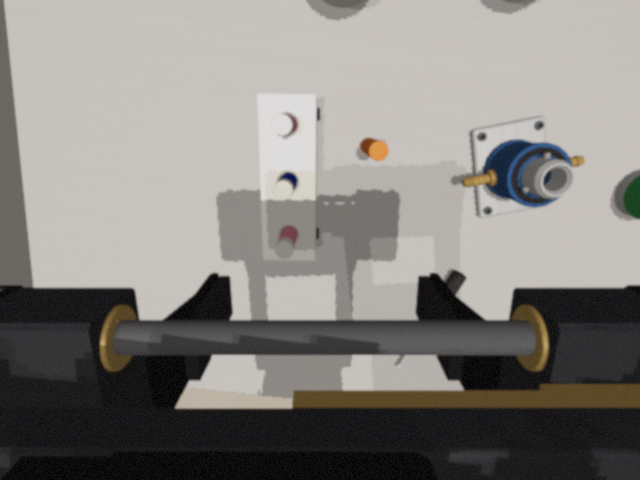

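The wrist view shows the cartridge tops at about (284,124) pink, (285,186) blue and (286,247) pink, the orange rod at (376,150), and the neck mouth at (556,179).

```bash
python3 - <<'E'
from h import *
c=grab("wrist"); s=read_state();R=np.array(s["tcp_rot"]);p=np.array(s["position"])
for n,u,v,z in(("p1",283.5,124.5,.088),("b",284.5,186,.088),("p2",286,247.5,.088),("neck",556,179,.086)):
    q=plane(c,u,v,z);print(n,q.round(4),(R.T@(q-p)).round(4))
E
```

```text
p1 [0.5648 0.2301 0.088 ] [ 0.0756 -0.0316  0.1336]
b [0.5183 0.2252 0.088 ] [ 0.0289 -0.0322  0.1337]
p2 [0.4673 0.2194 0.088 ] [-0.0224 -0.0324  0.1337]
neck [0.5489 0.0123 0.086 ] [0.0344 0.1829 0.1358]
```

Call:
{"name": "step_arm", "arguments": {
  "steps": [
    [0.093,-0.107,0,0,0,0,-0.2],
    [0.093,-0.107,0.15,0,0,0,-0.2],
    [0.093,-0.107,0.3,0,0,0,-0.2],
    [0.093,-0.107,0.3,0,0,0,-0.2],
    [0.093,-0.107,0.3,0,0,0,-0.2]
  ]
}}

```text
time_s: 2.87
position: [0.5149, 0.2242, 0.1293]
tcp_rot: [[0.993, 0.115, -0.008], [0.115, -0.993, -0.002], [-0.009, 0.001, -1.0]]
force: [0.6, -0.5, -0.3]
opening: 0.705
grasp_force: 0.0
```

```bash
python3 - <<'E'
from h import *
s=read_state();R=np.array(s["tcp_rot"]);p=np.array(s["position"]);print(p.round(4),s["opening"])
c=grab("wrist","w2.png")
g=p+R@np.array([0,0,.006]);print(proj(c,[*g[:2],.088]))
E
```

```text
[0.5149 0.2242 0.1293] 0.7054265045625454
(np.float64(324.49381741039946), np.float64(260.5275787703251))
```

View pics/w2.png

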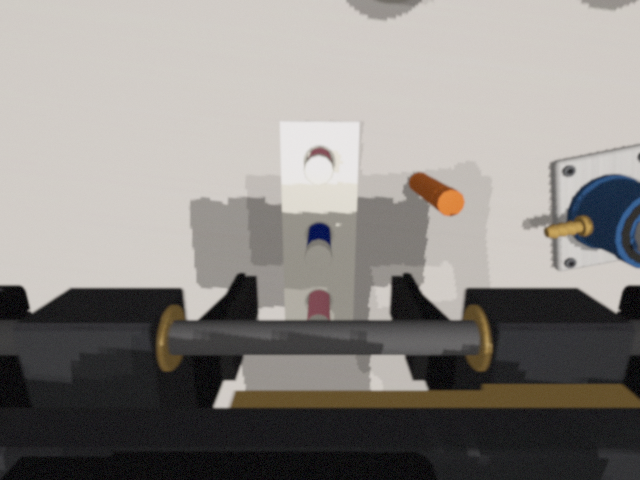

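The blue top is at about (319,251) and the pink top at (319,167), a few pixels from the projected TCP at (324,260).

```bash
python3 - <<'E'
from h import *
s=read_state();R=np.array(s["tcp_rot"]);p=np.array(s["position"]);print(p.round(4),R.round(3).tolist())
c=grab("wrist");im=c["im"]
print(im[228:272:2,319].tolist()); print(im[250,304:336].sum(1).tolist())
for u,v in((319,167),(319,251)):
    q=plane(c,u,v,.088);print(q.round(4),(R.T@(q-p)).round(4))
E
```

```text
[0.5169 0.2248 0.1316] [[0.993, 0.115, -0.003], [0.115, -0.993, -0.001], [-0.003, 0.0, -1.0]]
[[5, 25, 78], [6, 20, 81], [4, 17, 79], [9, 23, 80], [16, 26, 81], [3, 20, 77], [22, 30, 79], [96, 94, 100], [121, 120, 112], [127, 125, 118], [141, 137, 128], [150, 146, 138], [151, 149, 140], [151, 148, 140], [151, 147, 139], [149, 145, 137], [150, 147, 140], [149, 146, 136], [151, 146, 136], [149, 146, 137], [150, 145, 137], [149, 145, 136]]
[434, 433, 406, 364, 349, 351, 368, 390, 414, 426, 432, 431, 437, 428, 432, 434, 433, 430, 434, 432, 433, 423, 406, 388, 368, 338, 330, 345, 397, 423, 438, 437]
[0.5697 0.234  0.088 ] [ 0.0536 -0.003   0.0434]
[0.5217 0.2286 0.088 ] [ 0.0053 -0.0032  0.0436]
```

Call:
{"name": "step_arm", "arguments": {
  "steps": [
    [0.007,-0.009,0.06,0,0,0,-0.2],
    [0.007,-0.009,0.12,0,0,0,-0.2],
    [0.007,-0.009,0.18,0,0,0,-0.2],
    [0.007,-0.009,0.18,0,0,0,-0.2],
    [0.007,-0.009,0.18,0,0,0,1],
    [0.007,-0.009,0.18,0,0,0,1],
    [0.007,-0.009,0.18,0,0,0,1],
    [0.007,-0.009,0.18,0,0,0,1]
  ]
}}

```text
time_s: 3.63
position: [0.5204, 0.2296, 0.0796]
tcp_rot: [[0.993, 0.117, 0.003], [0.117, -0.993, 0.001], [0.003, -0.0, -1.0]]
force: [-1.0, 0.6, -0.1]
opening: 0.38
grasp_force: 0.0
```

Call:
{"name": "step_arm", "arguments": {
  "steps": [
    [0,0,0,0,0,0,1],
    [0,0,0,0,0,0,1],
    [0,0,0,0,0,0,1],
    [0,0,0,0,0,0,1]
  ]
}}

```text
time_s: 3.97
position: [0.5195, 0.2295, 0.0783]
tcp_rot: [[0.993, 0.118, 0.001], [0.118, -0.993, 0.0], [0.001, -0.0, -1.0]]
force: [0.5, 1.3, 2.6]
opening: 0.169
grasp_force: 30.0
```

Call:
{"name": "step_arm", "arguments": {
  "steps": [
    [0,0,-0.13,0,0,0,1],
    [0,0,-0.26,0,0,0,1],
    [0,0,-0.4,0,0,0,1],
    [0.014,0.13,-0.4,0,0,0,1],
    [0.014,0.26,-0.4,0,0,0,1],
    [0.014,0.39,-0.4,0,0,0,1],
    [0.014,0.5,-0.4,0,0,0,1],
    [0.014,0.57,-0.4,0,0,0,1]
  ]
}}

```text
time_s: 4.63
position: [0.5437, 0.0571, 0.198]
tcp_rot: [[0.993, 0.116, 0.0], [0.116, -0.993, -0.001], [0.0, 0.001, -1.0]]
force: [-0.1, 0.3, -0.5]
opening: 0.162
grasp_force: 30.0
```

Call:
{"name": "step_arm", "arguments": {
  "steps": [
    [0,0,0,0,0,0,1],
    [0,0,0,0,0,0,1],
    [0,0,0,0,0,0,1],
    [0,0,0,0,0,0,1]
  ]
}}

```text
time_s: 4.97
position: [0.543, 0.0613, 0.1978]
tcp_rot: [[0.993, 0.119, -0.001], [0.119, -0.993, 0.0], [-0.001, -0.001, -1.0]]
force: [0.3, 0.2, 0.0]
opening: 0.165
grasp_force: 30.0
```

```bash
python3 - <<'E'
from h import *
s=read_state();R=np.array(s["tcp_rot"]);p=np.array(s["position"]);print(p.round(4),R.round(3).tolist(),s["opening"])
c=grab("wrist","w3.png")
n=np.array([.5489,.0123,.086]);print("neck proj",proj(c,n)); u,v=map(int,proj(c,n))
print("rod foot proj",proj(c,p+R@[0,0,.070]),proj(c,p+R@[0,0,.03]))
print(blobs(c,(108,150,40),(128,255,255),60))
E
```

```text
[0.543  0.0613 0.1978] [[0.993, 0.119, -0.001], [0.119, -0.993, 0.0], [-0.001, -0.001, -1.0]] 0.165141014594441
neck proj (np.float64(389.720436583531), np.float64(228.11317628957875))
rod foot proj (np.float64(324.4966824198606), np.float64(245.49325230507986)) (np.float64(324.6048330140764), np.float64(268.28133081890076))
[([312, 246, 28, 43, 843], [325.6, 266.7])]
```

View pics/w3.png

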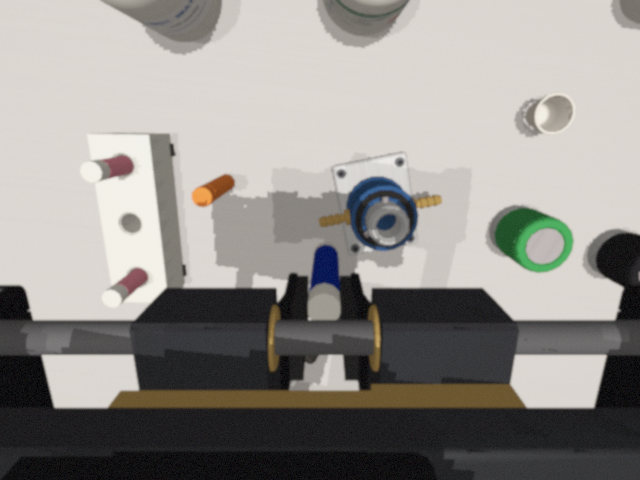

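The rod is held upright between the jaws at (325,267). The neck mouth is near (388,223), the black cap is at about (630,258) and the middle rack hole is now empty.

```bash
python3 - <<'E'
from h import *
im=cv2.imread("pics/w3.png")[165:265,300:440]
cv2.imwrite("pics/c3.png",cv2.resize(im,(784,560),interpolation=cv2.INTER_CUBIC))
E
```

```text
(no output)
```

View pics/c3.png

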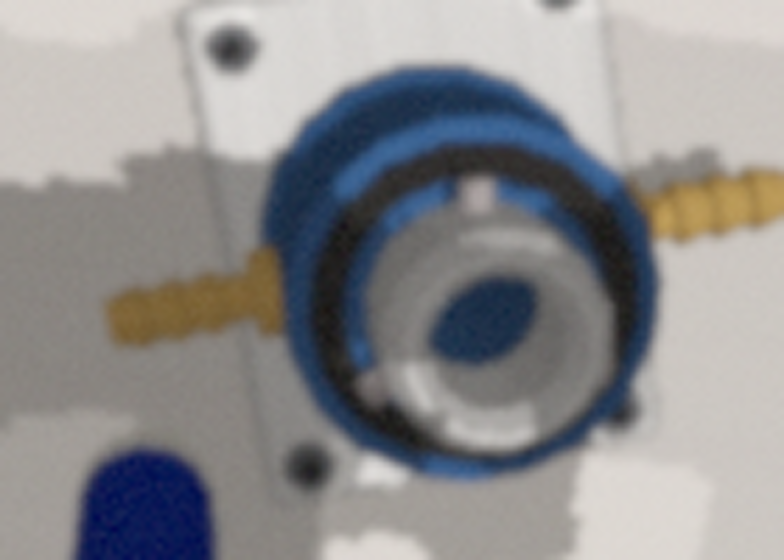

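The enlarged crop shows the neck mouth centre at (505,335), which is (390,225) in the full image. Two pins are visible at (478,190) and (370,388), i.e. (385.4,198.9) and (366,234.3). The rod foot is at (145,470).

```bash
python3 - <<'E'
from h import *
s=read_state();R=np.array(s["tcp_rot"]);p=np.array(s["position"]);c=grab("wrist")
n=plane(c,390.2,224.8,.086);print(n,(R.T@(n-p)).round(4),(R.T@(n-p)/.3).round(3))
for u,v in((385.4,198.9),(366.1,234.3)):
    q=plane(c,u,v,.07)-n;print(np.hypot(*q[:2]),np.degrees(np.arctan2(q[1],q[0])))
# mean blue-foot centre
f=plane(c,326,253,p[2]-.070);print("foot",(R.T@(f-p)).round(4))
E
```

```text
[0.5515934  0.01245448 0.086     ] [0.0027 0.0496 0.1118] [0.009 0.165 0.373]
0.01678270304123624 13.331422970842395
0.020213396448060198 134.0844825979795
foot [-0.0052  0.001   0.07  ]
```

```bash
python3 - <<'E'
from h import *
s=read_state();R=np.array(s["tcp_rot"]);p=np.array(s["position"]);c=grab("wrist")
for x in(0,.008):
  print([(z,np.round(proj(c,p+R@[x,0,z])[1],1)) for z in(.07,.062,.058,-.002,-.010)])
h=cv2.cvtColor(c["im"],cv2.COLOR_RGB2HSV)
print([c["im"][v,322:330].mean(0).round().tolist() for v in range(224,252,2)])
im=c["im"][215:325,290:365,::-1]
im=cv2.resize(im,(525,770)[::1],interpolation=2)[:590]
cv2.imwrite("pics/c4.png",cv2.normalize(im,None,0,255,cv2.NORM_MINMAX))
E
```

```text
[(0.07, np.float64(245.5)), (0.062, np.float64(249.5)), (0.058, np.float64(251.5)), (-0.002, np.float64(293.6)), (-0.01, np.float64(301.4))]
[(0.07, np.float64(233.7)), (0.062, np.float64(237.3)), (0.058, np.float64(239.2)), (-0.002, np.float64(277.8)), (-0.01, np.float64(285.0))]
[[119.0, 95.0, 54.0], [123.0, 108.0, 89.0], [134.0, 130.0, 124.0], [136.0, 132.0, 128.0], [137.0, 132.0, 128.0], [136.0, 131.0, 127.0], [137.0, 132.0, 128.0], [139.0, 135.0, 130.0], [143.0, 138.0, 134.0], [136.0, 132.0, 126.0], [108.0, 106.0, 111.0], [39.0, 45.0, 90.0], [12.0, 26.0, 86.0], [6.0, 21.0, 84.0]]
```

View pics/c4.png

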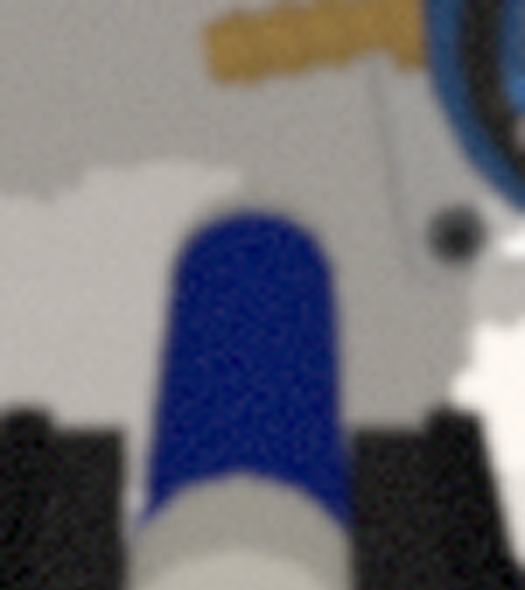

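The rod sits about 3.5 mm toward -x of the jaw centre and has no tilt. I'll correct for that and descend.

Call:
{"name": "step_arm", "arguments": {
  "steps": [
    [0.016,0.1,0,0,0,0,1],
    [0.016,0.163,0,0,0,0,1],
    [0.016,0.163,0,0,0,0,1],
    [0.016,0.163,0.05,0,0,0,1],
    [0.016,0.163,0.1,0,0,0,1],
    [0.016,0.163,0.125,0,0,0,1],
    [0.016,0.163,0.125,0,0,0,1]
  ]
}}

```text
time_s: 5.7
position: [0.5524, 0.0132, 0.1587]
tcp_rot: [[0.993, 0.118, -0.004], [0.118, -0.993, 0.001], [-0.004, -0.002, -1.0]]
force: [-0.5, -0.6, 0.3]
opening: 0.17
grasp_force: 30.0
```

Call:
{"name": "step_arm", "arguments": {
  "steps": [
    [0,0,0.015,0,0,0,1],
    [0,0,0.03,0,0,0,1],
    [0,0,0.045,0,0,0,1],
    [0,0,0.045,0,0,0,1]
  ]
}}

```text
time_s: 6.03
position: [0.5536, 0.0124, 0.1464]
tcp_rot: [[0.993, 0.118, -0.001], [0.118, -0.993, 0.0], [-0.001, -0.0, -1.0]]
force: [0.1, -0.1, -1.0]
opening: 0.171
grasp_force: 30.0
```

Call:
{"name": "step_arm", "arguments": {
  "steps": [
    [0,0,0.02,0,0,0,1],
    [0,0,0.04,0,0,0,1],
    [0,0,0.055,0,0,0,1],
    [0,0,0.055,0,0,0,1]
  ]
}}

```text
time_s: 6.37
position: [0.5533, 0.0121, 0.1293]
tcp_rot: [[0.993, 0.117, -0.002], [0.117, -0.993, 0.0], [-0.002, -0.001, -1.0]]
force: [0.4, 0.3, -0.8]
opening: 0.169
grasp_force: 30.0
```

```bash
python3 - <<'E'
from h import *
s=read_state();print(s["force"],s["moment"],s["position"])
a=grab("scene")["im"][225:310,240:330];b=grab("side")["im"][180:260,280:370]
cv2.imwrite("pics/c5.png",np.hstack([cv2.resize(a,(400,400),interpolation=2),cv2.resize(b,(400,400),interpolation=2)])[:,:,::-1])
E
```

```text
[ 0.44573308  0.3128097  -0.80012121] [ 0.03431182  0.05095609 -0.01453535] [0.55326398 0.01214952 0.12925663]
```

View pics/c5.png

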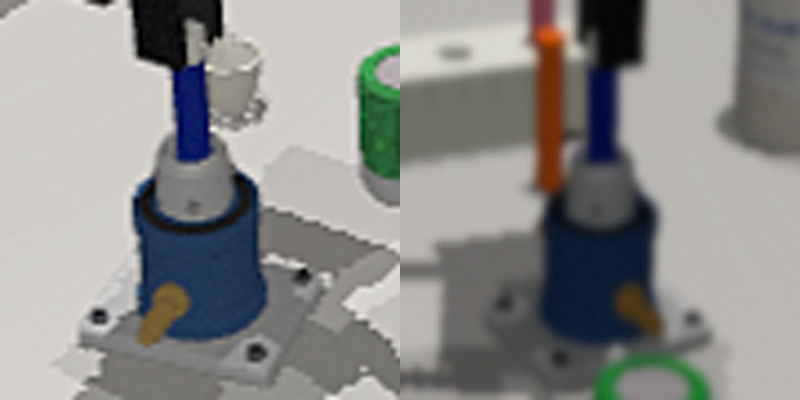

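The rod is inside the neck in both views ((190,150) in the left half, (602,150) in the right). I'll release it and rise.

Call:
{"name": "step_arm", "arguments": {
  "steps": [
    [0,0,0,0,0,0,0],
    [0,0,0,0,0,0,-0.3],
    [0,0,0,0,0,0,-0.5],
    [0,0,0,0,0,0,-0.5],
    [0,0,-0.1,0,0,0,-0.5],
    [0,0,-0.2,0,0,0,-1],
    [0,0,-0.3,0,0,0,-1],
    [0,0,-0.3,0,0,0,-1]
  ]
}}

```text
time_s: 7.13
position: [0.5582, 0.0115, 0.2265]
tcp_rot: [[0.993, 0.118, 0.013], [0.118, -0.993, -0.002], [0.012, 0.004, -1.0]]
force: [1.0, -0.1, 0.1]
opening: 0.685
grasp_force: 0.0
```

```bash
python3 - <<'E'
from h import *
s=read_state();R=np.array(s["tcp_rot"]);p=np.array(s["position"]);print(p.round(4),s["joint_positions"])
for n in("scene","side","wrist"):
    c=grab(n,"d_%s.png"%n)
    u,v=proj(c,[.5505,.0125,.1025]); w=proj(c,[.5505,.0125,.086]);print(n,u,v,w)
    u=int(round(u)); print([c["im"][y,u].tolist() for y in range(int(v)-10,int(w[1])+6,2)])
    print(blobs(c,(108,180,40),(128,255,110),15))
E
```

```text
[0.5582 0.0115 0.2265] [-1.02915140e+01  2.44624141e+01  9.20266757e+01  2.00736256e-04
  6.27716985e+01  7.29495311e+01]
scene 281.8806343028089 247.59730490861685 (np.float64(282.44794539508337), np.float64(255.08031770488006))
[[203, 200, 196], [202, 199, 197], [201, 198, 195], [201, 198, 194], [208, 205, 201], [129, 128, 121], [133, 131, 126], [144, 143, 136], [147, 145, 137], [119, 121, 124], [10, 24, 94], [70, 75, 100]]
[([189, 218, 27, 12, 119], [203.3, 225.0]), ([280, 255, 7, 4, 21], [283.0, 256.9])]
side 324.62739519762033 202.70000366795284 (np.float64(324.4732315338579), np.float64(209.94296358171647))
[[171, 169, 164], [171, 169, 164], [171, 169, 164], [170, 167, 164], [169, 167, 163], [130, 129, 124], [97, 97, 90], [104, 104, 96], [104, 103, 97], [62, 64, 80], [40, 44, 72], [90, 91, 93]]
[([391, 179, 23, 11, 132], [401.9, 185.7]), ([313, 225, 22, 23, 284], [322.5, 235.6])]
wrist 322.86775245452054 231.34292901944923 (np.float64(322.8972387598745), np.float64(225.8530420428634))
[[119, 118, 113], [141, 138, 129], [153, 149, 139], [153, 149, 139], [149, 146, 138]]
[]
```

The cartridge is seated: its white end shows at the expected height above the neck. Next is the cap.

Call:
{"name": "step_arm", "arguments": {
  "steps": [
    [-0.02,0.13,0,0,0,-0.15,-1],
    [-0.05,0.26,0,0,0,-0.3,-1],
    [-0.09,0.39,0,0,0,-0.45,-1],
    [-0.12,0.52,0,0,0,-0.6,-1],
    [-0.15,0.65,0,0,0,-0.75,-1],
    [-0.18,0.75,0,0,0,-0.9,-1],
    [-0.18,0.8,0,0,0,-0.95,-1],
    [-0.18,0.8,0,0,0,-0.95,-1]
  ]
}}

```text
time_s: 7.95
position: [0.5277, -0.2367, 0.2185]
tcp_rot: [[0.652, 0.758, -0.002], [0.758, -0.652, -0.0], [-0.001, -0.001, -1.0]]
force: [0.7, -0.3, -0.3]
opening: 1.005
grasp_force: 0.0
```

Call:
{"name": "step_arm", "arguments": {
  "steps": [
    [0,0,0,0,0,0,-1],
    [0,0,0,0,0,0,-1],
    [0,0,0,0,0,0,-1]
  ]
}}

```text
time_s: 8.2
position: [0.5281, -0.2307, 0.2196]
tcp_rot: [[0.649, 0.761, -0.002], [0.761, -0.649, 0.002], [0.0, -0.003, -1.0]]
force: [-0.0, 0.4, 0.9]
opening: 0.999
grasp_force: 0.0
```

```bash
python3 - <<'E'
from h import *
s=read_state();R=np.array(s["tcp_rot"]);p=np.array(s["position"]);print(s["time_s"],p.round(4),R.round(3).tolist(),np.round(s["joint_positions"],1))
c=grab("wrist","w6.png"); print(proj(c,[.5305,-.235,.056]))
g=cv2.cvtColor(c["im"],cv2.COLOR_RGB2GRAY)
u,v=map(int,proj(c,[.5305,-.235,.056]))
for b in blobs(c,(0,0,0),(179,255,60),150): print("dk",b)
print("row",g[v,u-50:u+50:3].tolist(),"col",g[v-50:v+50:3,u].tolist())
E
```

```text
8.2 [ 0.5281 -0.2307  0.2196] [[0.649, 0.761, -0.002], [0.761, -0.649, 0.002], [0.0, -0.003, -1.0]] [-34.7  26.7  89.3   0.   64.2   5.7]
(np.float64(330.52699326834505), np.float64(215.09228742234401))
dk ([0, 38, 59, 42, 566], [32.2, 60.6])
dk ([538, 53, 35, 67, 841], [550.5, 88.6])
dk ([301, 180, 54, 58, 1374], [326.8, 206.1])
dk ([158, 274, 79, 52, 2038], [205.8, 304.7])
dk ([417, 274, 72, 50, 1927], [441.5, 304.1])
dk ([0, 284, 640, 196, 62551], [250.9, 418.5])
dk ([437, 287, 203, 103, 11310], [560.5, 341.9])
dk ([255, 314, 145, 18, 807], [323.4, 324.3])
row [126, 128, 126, 128, 127, 128, 126, 47, 14, 28, 87, 107, 108, 105, 104, 105, 112, 159, 175, 175, 173, 172, 73, 40, 19, 99, 127, 129, 130, 124, 128, 129, 130, 127] col [210, 209, 209, 211, 172, 47, 24, 27, 30, 24, 74, 126, 131, 182, 176, 174, 169, 132, 137, 145, 139, 113, 42, 43, 43, 167, 193, 194, 193, 193, 192, 193, 192, 193]
```

View pics/w6.png

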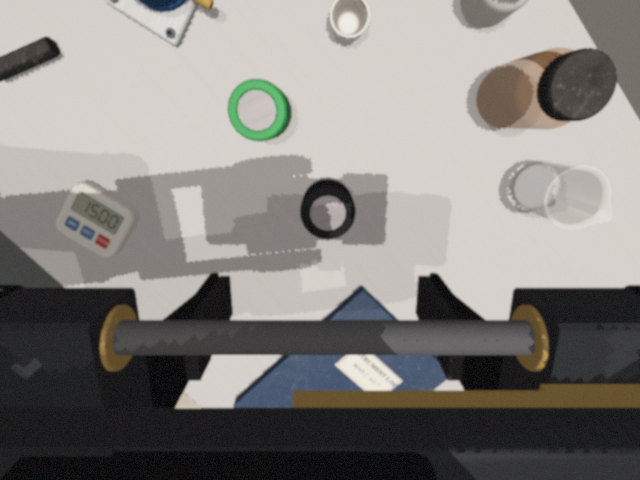

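The cap is at (328,211), clear of the green cap at (258,110), the beaker at (565,190) and the timer at (95,218). No further pictures will be viewed.

```bash
python3 - <<'E'
from h import *
s=read_state();R=np.array(s["tcp_rot"]);p=np.array(s["position"]);c=grab("wrist")
q=plane(c,327.8,211,.056);print(p,q,(R.T@(q-p)),R.T@(q-p)/.3)
E
```

```text
[ 0.52831073 -0.23075316  0.21989123] [ 0.53134908 -0.23073794  0.056     ] [0.00196529 0.00260424 0.16388693] [0.00655096 0.00868079 0.54628975]
```

Call:
{"name": "step_arm", "arguments": {
  "steps": [
    [0.005,0.008,0.12,0,0,0,-1],
    [0.005,0.008,0.24,0,0,0,-1],
    [0.005,0.008,0.36,0,0,0,-1],
    [0.005,0.008,0.46,0,0,0,-1],
    [0.005,0.008,0.53,0,0,0,-1],
    [0.005,0.008,0.56,0,0,0,-1],
    [0.005,0.008,0.56,0,0,0,-1],
    [0.005,0.008,0.56,0,0,0,-1]
  ]
}}

```text
time_s: 8.97
position: [0.5319, -0.2326, 0.0528]
tcp_rot: [[0.649, 0.761, 0.0], [0.761, -0.649, -0.0], [0.0, 0.0, -1.0]]
force: [-0.6, -0.5, -0.9]
opening: 0.996
grasp_force: 0.0
```

Call:
{"name": "step_arm", "arguments": {
  "steps": [
    [0,0,0,0,0,0,0],
    [0,0,0,0,0,0,1],
    [0,0,0,0,0,0,1],
    [0,0,0,0,0,0,1],
    [0,0,0,0,0,0,1],
    [0,0,0,0,0,0,1],
    [0,0,0,0,0,0,1],
    [0,0,0,0,0,0,1]
  ]
}}

```text
time_s: 9.63
position: [0.5312, -0.2328, 0.0526]
tcp_rot: [[0.65, 0.76, -0.0], [0.76, -0.65, 0.0], [-0.0, -0.0, -1.0]]
force: [-0.4, 0.8, 2.6]
opening: 0.556
grasp_force: 30.0
```

```bash
python3 - <<'E'
from h import *
s=read_state();R=np.array(s["tcp_rot"]);p=np.array(s["position"]);print(p,s["opening"],s["grasp_force"],s["force"])
c=grab("wrist","w7.png");g=cv2.cvtColor(c["im"],cv2.COLOR_RGB2GRAY)
z=.056
for x in(-.025,0,.025):print(x,proj(c,[*(p+R@[x,0,0])[:2],z]))
print([(v,int(g[v,320:330].mean())) for v in range(180,325,4)])
E
```

```text
[ 0.53117391 -0.23282892  0.05263258] 0.5555401586998717 30.003874003887177 [-0.41676469  0.84444689  2.58762438]
-0.025 (np.float64(325.4772664490676), np.float64(343.1962131592496))
0 (np.float64(325.5303781458028), np.float64(295.9624223568533))
0.025 (np.float64(325.58794281081896), np.float64(244.76847616167117))
[(180, 170), (184, 173), (188, 173), (192, 166), (196, 164), (200, 190), (204, 216), (208, 197), (212, 159), (216, 152), (220, 114), (224, 42), (228, 19), (232, 21), (236, 21), (240, 19), (244, 21), (248, 22), (252, 23), (256, 23), (260, 23), (264, 71), (268, 109), (272, 109), (276, 107), (280, 108), (284, 110), (288, 112), (292, 112), (296, 111), (300, 111), (304, 111), (308, 107), (312, 109), (316, 110), (320, 76), (324, 61)]
```

Call:
{"name": "step_arm", "arguments": {
  "steps": [
    [0,0,-0.1,0,0,0,1],
    [0,0,-0.2,0,0,0,1],
    [0,0,-0.32,0,0,0,1],
    [0,0,-0.435,0,0,0,1],
    [0.08,-0.08,-0.435,0,0,0,1],
    [0.16,-0.17,-0.435,0,0,0,1],
    [0.24,-0.25,-0.435,0,0,0,1],
    [0.33,-0.34,-0.435,0,0,0,1]
  ]
}}

```text
time_s: 10.35
position: [0.5178, -0.0908, 0.183]
tcp_rot: [[0.651, 0.759, 0.001], [0.759, -0.651, -0.0], [0.0, 0.001, -1.0]]
force: [-0.1, -0.4, -0.4]
opening: 0.557
grasp_force: 30.0
```

Call:
{"name": "step_arm", "arguments": {
  "steps": [
    [0.06,-0.06,0,0,0,0,1],
    [0.1,-0.11,0,0,0,0,1],
    [0.133,-0.145,0,0,0,0,1],
    [0.133,-0.145,0,0,0,0,1],
    [0.133,-0.145,0,0,0,0,1],
    [0.133,-0.145,0,0,0,0,1],
    [0.133,-0.145,0,0,0,0,1],
    [0.133,-0.145,0,0,0,0,1]
  ]
}}

```text
time_s: 11.02
position: [0.5113, -0.0339, 0.1829]
tcp_rot: [[0.651, 0.759, 0.0], [0.759, -0.651, -0.0], [-0.0, 0.0, -1.0]]
force: [-0.3, -0.8, -0.4]
opening: 0.55
grasp_force: 30.0
```

```bash
python3 - <<'E'
from h import *
s=read_state();R=np.array(s["tcp_rot"]);p=np.array(s["position"]);print(s["time_s"],p.round(4),R.round(3).tolist(),s["opening"],np.round(s["force"],1),np.round(s["joint_positions"],1))
c=grab("wrist","w8.png");W=c["W"]
im=c["im"];h=cv2.cvtColor(im,cv2.COLOR_RGB2HSV)
u,v=map(int,proj(c,[.550,.0125,.0]));print(u,v,proj(c,[.55,.0125,.1025]),"cam",W[:3,3])
def circ(mask,z,name):
    n,l,st,ce=cv2.connectedComponentsWithStats(mask)
    i=1+np.argmax(st[1:,4]); m=(l==i).astype(np.uint8); cn=max(cv2.findContours(m,0,1)[0],key=len)[:,0]
    P=np.array([plane(c,a,b,z)[:2] for a,b in cv2.convexHull(cn)[:,0].astype(float)])
    (x,y),r=cv2.minEnclosingCircle(P.astype(np.float32)*1000);print(name,st[i].tolist(),x,y,r)
m=np.zeros(im.shape[:2],np.uint8); m[max(0,v-110):min(270,v+110),max(0,u-110):u+110]=1
circ(cv2.inRange(h,(95,80,30),(125,255,255))*m,.06,"blue body")
dk=cv2.inRange(cv2.cvtColor(im,cv2.COLOR_RGB2GRAY),0,45)*m
circ(dk,.061,"ring")
np.save("w8.npy",np.r_[W.ravel(),c["f"],c["cx"],c["cy"]])
E
```

```text
11.0167 [ 0.5113 -0.0339  0.1829] [[0.651, 0.759, 0.0], [0.759, -0.651, -0.0], [-0.0, 0.0, -1.0]] 0.5501559156866438 [-0.3 -0.8 -0.4] [-16.3  24.7 100.5  -0.   54.7  24.3]
323 142 (np.float64(323.8174902054795), np.float64(150.29243204831272)) cam [0.56098914 0.02515298 0.34632548]
blue body [287, 108, 73, 76, 1015] 549.4994506835938 12.793493270874023 27.255491256713867
ring [283, 224, 81, 28, 1650] 496.40966796875 -48.98871612548828 31.941417694091797
```

Call:
{"name": "step_arm", "arguments": {
  "steps": [
    [0.1,-0.003,0,0,0,0,1],
    [0.202,-0.003,0,0,0,0,1],
    [0.202,-0.003,0,0,0,0,1],
    [0.202,-0.003,0.04,0,0,0,1],
    [0.202,-0.003,0.08,0,0,0,1],
    [0.202,-0.003,0.12,0,0,0,1],
    [0.202,-0.003,0.14,0,0,0,1],
    [0.202,-0.003,0.14,0,0,0,1]
  ]
}}

```text
time_s: 11.73
position: [0.5484, 0.0133, 0.1395]
tcp_rot: [[0.65, 0.76, -0.003], [0.76, -0.65, 0.0], [-0.002, -0.003, -1.0]]
force: [-0.2, -0.5, -1.6]
opening: 0.551
grasp_force: 30.0
```

Call:
{"name": "step_arm", "arguments": {
  "steps": [
    [0,0,0.007,0,0,0,1],
    [0,0,0.014,0,0,0,1],
    [0,0,0.02,0,0,0,1],
    [0,0,0.02,0,0,0,1]
  ]
}}

```text
time_s: 12.07
position: [0.5499, 0.0136, 0.1351]
tcp_rot: [[0.65, 0.76, 0.001], [0.76, -0.65, -0.0], [0.0, 0.001, -1.0]]
force: [0.0, 0.4, -1.6]
opening: 0.554
grasp_force: 30.0
```

Call:
{"name": "step_arm", "arguments": {
  "steps": [
    [0,0,0.01,0,0,0,1],
    [0,0,0.02,0,0,0,1],
    [0,0,0.03,0,0,0,1],
    [0,0,0.03,0,0,0,1]
  ]
}}

```text
time_s: 12.4
position: [0.5506, 0.0132, 0.1258]
tcp_rot: [[0.649, 0.761, 0.002], [0.761, -0.649, -0.001], [0.001, 0.002, -1.0]]
force: [2.6, -2.2, -1.6]
opening: 0.553
grasp_force: 30.0
```

Call:
{"name": "step_arm", "arguments": {
  "steps": [
    [0,0,0.004,0,0,0,1],
    [0,0,0.008,0,0,0,1],
    [0,0,0.012,0,0,0,1],
    [0,0,0.012,0,0,0,1],
    [0,0,0.012,0,0,0,1]
  ]
}}

```text
time_s: 12.82
position: [0.5506, 0.0133, 0.1226]
tcp_rot: [[0.649, 0.76, 0.002], [0.76, -0.649, -0.001], [0.001, 0.002, -1.0]]
force: [3.2, -3.6, -0.2]
opening: 0.556
grasp_force: 30.0
```

Call:
{"name": "step_arm", "arguments": {
  "steps": [
    [0,0.003,0,0,0,0,1],
    [0,0.003,0,0,0,0,1],
    [0,0.003,0.003,0,0,0,1],
    [0,0.003,0.006,0,0,0,1],
    [0,0.003,0.006,0,0,0,1],
    [0,0.003,0.006,0,0,0,1]
  ]
}}

```text
time_s: 13.32
position: [0.5505, 0.013, 0.1217]
tcp_rot: [[0.649, 0.761, 0.001], [0.761, -0.649, -0.001], [0.0, 0.001, -1.0]]
force: [0.8, -2.5, 8.8]
opening: 0.549
grasp_force: 30.0
```

Call:
{"name": "step_arm", "arguments": {
  "steps": [
    [0,0,0,0,0,0.05,1],
    [0,0,0,0,0,0.1,1],
    [0,0,0,0,0,0.15,1],
    [0,0,0,0,0,0.2,1],
    [0,0,0,0,0,0.25,1],
    [0,0,0,0,0,0.3,1],
    [0,0,0,0,0,0.35,1],
    [0,0,0,0,0,0.4,1]
  ]
}}

```text
time_s: 13.98
position: [0.5506, 0.0129, 0.1207]
tcp_rot: [[0.853, 0.521, 0.001], [0.521, -0.853, -0.001], [0.0, 0.001, -1.0]]
force: [2.0, -3.1, 1.5]
opening: 0.551
grasp_force: 30.0
```

```bash
python3 -c "
from h import *
s=read_state();print(s['position'],s['force'],s['moment'],s['opening'],s['joint_positions'])"
```

```text
[0.55060079 0.01292096 0.12071861] [ 2.0469733  -3.08420023  1.53247282] [-0.84258961 -0.60205422  0.01145847] 0.5513312189770677 [-1.02644855e+01  3.26697611e+01  9.81502424e+01 -4.28238077e-02
  4.91339310e+01  4.83474561e+01]
```

It dropped 1 mm and the force vanished, so the keyways have probably engaged. I'll test that with a gentle push.

Call:
{"name": "step_arm", "arguments": {
  "steps": [
    [0,0,0.004,0,0,0,1],
    [0,0,0.007,0,0,0,1],
    [0,0,0.007,0,0,0,1],
    [0,0,0.007,0,0,0,1]
  ]
}}

```text
time_s: 14.32
position: [0.5505, 0.0131, 0.1186]
tcp_rot: [[0.852, 0.523, 0.0], [0.523, -0.852, -0.0], [0.0, 0.0, -1.0]]
force: [1.8, -3.4, 4.3]
opening: 0.549
grasp_force: 30.0
```

Call:
{"name": "step_arm", "arguments": {
  "steps": [
    [0,0.002,0.005,0,0,0,1],
    [0,0.002,0.01,0,0,0,1],
    [0,0.002,0.015,0,0,0,1],
    [0,0.002,0.02,0,0,0,1],
    [0,0.002,0.02,0,0,0,1],
    [0,0.002,0.02,0,0,0,1]
  ]
}}

```text
time_s: 14.82
position: [0.5504, 0.0129, 0.1125]
tcp_rot: [[0.853, 0.523, -0.0], [0.523, -0.853, 0.0], [-0.0, -0.001, -1.0]]
force: [1.7, -1.5, 6.1]
opening: 0.554
grasp_force: 30.0
```

Call:
{"name": "step_arm", "arguments": {
  "steps": [
    [0,0,0.003,0,0,0,1],
    [0,0,0.006,0,0,0,1],
    [0,0,0.006,0,0,0,1],
    [0,0,0.006,0,0,0,1]
  ]
}}

```text
time_s: 15.15
position: [0.5506, 0.0131, 0.1123]
tcp_rot: [[0.853, 0.523, 0.001], [0.523, -0.853, 0.0], [0.001, -0.0, -1.0]]
force: [-0.9, -1.6, 14.5]
opening: 0.558
grasp_force: 30.0
```

Call:
{"name": "step_arm", "arguments": {
  "steps": [
    [0,0,0.003,0,0,0,1],
    [0,0,0.005,0,0,0,1],
    [0,0,0.005,0,0,0,1],
    [0,0,0.005,0,0,0,1],
    [0,0,0.005,0,0,0,1],
    [0,0,0.005,0,0,0,1]
  ]
}}

```text
time_s: 15.65
position: [0.5507, 0.0131, 0.1121]
tcp_rot: [[0.852, 0.523, 0.001], [0.523, -0.852, 0.0], [0.001, 0.0, -1.0]]
force: [-3.1, -0.3, 23.6]
opening: 0.554
grasp_force: 30.0
```

```bash
python3 - <<'E'
from h import *
s=read_state();print(s['position'],s['force'],s['moment'],s['opening'])
for n in("scene","side"):
    c=grab(n,"e_%s.png"%n); g=cv2.cvtColor(c["im"],cv2.COLOR_RGB2GRAY)
    u,v=proj(c,[.55,.0127,.06]);u=int(round(u))
    print(n,u,[(z,round(proj(c,[.55,.0127,z])[1])) for z in(.06,.07,.116)],[(y,int(g[y,u])) for y in range(int(v)-45,int(v)+28,2)])
    print("pink",blobs(c,(160,60,60),(178,255,255),15),"orange",blobs(c,(6,180,100),(14,255,255),40))
E
```

```text
[0.55066853 0.01313519 0.11208477] [-3.10990733 -0.31542484 23.59724382] [-0.472539    0.42296996  0.05316405] 0.5544549616874508
scene 283 [(0.06, 267), (0.07, 262), (0.116, 241)] [(221, 20), (223, 25), (225, 15), (227, 35), (229, 13), (231, 20), (233, 23), (235, 14), (237, 18), (239, 46), (241, 21), (243, 11), (245, 13), (247, 17), (249, 16), (251, 18), (253, 19), (255, 20), (257, 20), (259, 21), (261, 24), (263, 23), (265, 22), (267, 25), (269, 81), (271, 128), (273, 130), (275, 46), (277, 53), (279, 54), (281, 52), (283, 53), (285, 54), (287, 52), (289, 50), (291, 50), (293, 55)]
pink [([177, 321, 13, 18, 149], [183.5, 329.8]), ([225, 344, 12, 19, 161], [230.9, 353.6])] orange [([219, 293, 14, 40, 282], [225.7, 313.0])]
side 324 [(0.06, 221), (0.07, 217), (0.116, 197)] [(176, 182), (178, 182), (180, 182), (182, 182), (184, 183), (186, 183), (188, 185), (190, 177), (192, 113), (194, 43), (196, 54), (198, 56), (200, 37), (202, 11), (204, 10), (206, 7), (208, 8), (210, 9), (212, 8), (214, 8), (216, 6), (218, 7), (220, 26), (222, 74), (224, 87), (226, 66), (228, 31), (230, 25), (232, 26), (234, 25), (236, 26), (238, 26), (240, 27), (242, 25), (244, 28), (246, 28), (248, 41)]
pink [([270, 181, 5, 13, 58], [272.0, 186.9])] orange []
```

```bash
python3 -c "
from rig import *
print(hand_in())"
```

```text
the job is handed in; nothing more can be done
None
```

I handed the job in at 15.7 s with the blue cartridge in the housing and the cap keyed over the pins, held against a hard stop at about 24 N after roughly 10 mm of travel (10.5 expected); both pinks are still in the rack, and the orange rod reads within a pixel of where it was.

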